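# Light-cure the nested cups all the way round

### The job

Nest all the amber cups into one upright stack in the middle of the curing stand's turntable, and only then switch the curing light on at its rocker. Leave the light on while you turn the handwheel clockwise by its crank through its full turn, right up to the stop, with the nested stack standing on the turntable; then switch the light off and set the cups, nested in one upright stack again, in the middle of the blue mat. Put back anything that gets knocked out of place, and leave the timer cube, cutters and mouth mirror alone.

Things in the scene. Friction and masses are not known exactly. Their poses are not given: they have to be found in the camera images.
- cup_a: one of up to four equal amber resin cups (absent: None), open top, 48 mm tall, 90 g. The top 18 mm is a collar, 68 mm outside, 61 inside; the body below is 53 mm wide, then a thick weighted foot 40 mm wide, 17.5 mm high. Nested, each collar rests on the rim below, 18 mm higher (four: 102 mm tall); lifting a stack may lose its lowest cups. Origin: centre of the underside, z up its axis
- cup_b: one of up to four equal amber resin cups (absent: None), open top, 48 mm tall, 90 g. The top 18 mm is a collar, 68 mm outside, 61 inside; the body below is 53 mm wide, then a thick weighted foot 40 mm wide, 17.5 mm high. Nested, each collar rests on the rim below, 18 mm higher (four: 102 mm tall); lifting a stack may lose its lowest cups. Origin: centre of the underside, z up its axis
- cup_c: one of up to four equal amber resin cups (absent: None), open top, 48 mm tall, 90 g. The top 18 mm is a collar, 68 mm outside, 61 inside; the body below is 53 mm wide, then a thick weighted foot 40 mm wide, 17.5 mm high. Nested, each collar rests on the rim below, 18 mm higher (four: 102 mm tall); lifting a stack may lose its lowest cups. Origin: centre of the underside, z up its axis
- cup_d: one of up to four equal amber resin cups (absent: None), open top, 48 mm tall, 90 g. The top 18 mm is a collar, 68 mm outside, 61 inside; the body below is 53 mm wide, then a thick weighted foot 40 mm wide, 17.5 mm high. Nested, each collar rests on the rim below, 18 mm higher (four: 102 mm tall); lifting a stack may lose its lowest cups. Origin: centre of the underside, z up its axis
- turntable_top (a point): centre of the upper face of the aluminium turntable, a flat disc of 112 mm diameter, upper face 55 mm above the counter, with a black ring of 60 mm round the centre. It sits at the +y end of a white fixed stand (130 x 370 x 40 mm) and is belted 1:1 to the handwheel. The point's x points away from the robot, y from handwheel to turntable
- handwheel (a joint): angle (rad) of the black handwheel (144 mm diameter, at the -y end of the stand, vertical axis 200 mm from the turntable's). Grows as it turns CLOCKWISE seen from above. Stops at -0.7 and 6.65; starts between -0.6 and 0.15. Friction 0.07 N m: it stays where left
- handwheel_axis (a point): point on the handwheel's axis at the height of its upper face (58 mm)
- crank_grip (a point): point on the axis of the red crank sleeve, 26 mm above the sleeve's lower end and 22 mm below its top: upright cylinder, 24 mm diameter, 48 mm tall (top 107 mm above the counter), 55 mm off the handwheel's axis. It spins freely on its pin, so a gripper holding it may keep a constant yaw round the circle
- rocker (a joint): angle (rad) of the black rocker switch on the side shoulder of the grey curing-light base: 0 = off, 0.4 = fully on. Friction holds it where left; about 4 N on the raised end tips it. Hinge line along the lamp's x, rocker 58 mm long along y, 28 mm wide
- rocker_on (a point): point on the rocker's upper face, 20 mm from its hinge line, at the end with the white dot (the lamp's -y end); raised when off, about 62 mm above the counter. Press this end down about 8 mm to switch on
- rocker_off (a point): point on the rocker's upper face, 20 mm from its hinge line, at the end with the white bar (the +y end); raised when on. Press this end down about 8 mm to switch off
- lamp: grey curing-light base, fixed: box 130 x 150 x 75 mm behind the turntable, a shoulder 70 x 100 x 45 mm at its -x, -y corner carries the rocker; a white wand lies in a cradle on top along x, 129 mm at its highest, its tip 103 mm from the origin towards -x (the turntable) at 103 mm height. Origin: centre of the box's underside
- mat_top (a point): centre of the upper face of the fixed blue mat, 150 x 150 mm, 6 mm thick, with a white ring of 78 mm diameter
- timer: mint-green timer cube, 60 mm. Origin: centre of its underside. Bystander: do not disturb
- cutters: chrome ligature cutters lying flat, 120 mm long along their x, 48 mm wide, 12 mm high. Origin: underside, near the middle. Bystander: do not disturb
- mirror: steel mouth mirror lying flat along its x, 180 mm long, 8 mm thick, mirror disc at +x. Origin: underside, middle of the handle. Bystander: do not disturb

How it is judged:
By the outcome, as a careful person would: the job done as asked, in the order asked, and still so for the second after the job is handed in, with the robot touching nothing.
Of cup_a, cup_b, cup_c, cup_d only 2 to 4 are there at a start; the rules pass over those that are not, and their reading is None.
At some moment in a run one of cup_a, cup_b, cup_c, cup_d may be knocked a few centimetres aside while the robot is not near it.
It also fails if it takes over 210 s, if anything falls off the work surface, if the arm or the gripper's body presses on something with over 40 N, if the wrist force passes 120 N, or if a joint passes its speed limit or range.

### The arm

A 6-joint arm with a two-finger parallel gripper is mounted at the origin on the work surface. World frame = base frame: x ahead of the robot, y to its left, z up, the work surface at z = 0. Lengths are in m, angles in rad, forces in N, time in s.
With the tool pointing down it reaches from about 0.325 to 0.75 m from the base axis. Payload 7.6 kg.
Tool frame: the origin (TCP) lies between the finger pads; the fingertips stand 22 mm ahead of it and the grasp point (between the pads) lies 3 mm ahead of it; z points along the fingers, y is the line along which they close (so a half turn about z gives the same grasp; the last joint's range is limited). The gripper opens to 85 mm and grips with 20 to 120 N. Pads are 22 mm wide; open, the fingers measure 114 mm over their backs; the gripper's body (76 mm by 85 mm) begins 54 mm behind the grasp point. The pads swing forward as they close: fully open they stand 13 mm farther back than shut.
Start: joints at [1.249, 0.052, 1.401, -0, 1.689, -0.07], TCP at [0.131, 0.508, 0.253] pointing down, gripper open.
Joint ranges: [-2.9, 2.9], [-0.91, 2.17], [0.12, 2.37], [-1.06, 4.2], [0.26, 2.73], [-2.93, 2.93]. Speed limits (rad/s): [2.57, 2.57, 3.01, 3.14, 3.14, 3.14].

### API

Orientations are given as [roll, pitch, yaw] about the fixed x, y, z axes, in that order (R = Rz(yaw) Ry(pitch) Rx(roll)).
In Python, from station import robot gives the robot as it stands. Calls block until the motion is done:
- robot.reach(position, orientation): joint-space move of the TCP to a pose.
- robot.move_straight(position, ori=None, rate=0.15, guard=None): straight line of the TCP; ori=None keeps the orientation; rate is the mean speed in m/s. With guard (N) it stops when the force on the tool has changed by that much, and returns True; else False.
- robot.goto_joints(angles): joint-space move.
- robot.set_gripper(opening): finger opening in m; the grip force is fixed at half the most; returns when the fingers have stopped.
- robot.dwell(seconds).
- robot.solve_ik(position, orientation): joint angles nearest the present ones, or None.
- robot.state(): the state.
- robot.get_image(name): name is "scene" or "top" or "wrist"; returns (picture, depth): 384x512x3 uint8, red, green, blue; 384x512 float32, m along the optical axis (not along the pixel's ray), 0 where there is no reading.
- robot.calibration(name): a dict with "K" (3x3 intrinsics, pixels), "pose" (4x4, takes a point from camera to world coordinates). Camera axes: x right, y down, z forward; pixel columns grow to the right and rows downward; lengths in m; the calibration is good to about 2 mm. A picture is of the moment at which its call begins: read the wrist's pose just before it. calibration takes no time and is no camera call; for the wrist camera it gives the pose at the moment of the call.
A pose or a line that the arm cannot do raises robot.Unreachable and nothing moves.
- robot.hand_in(): hands the job in; it is judged then, once.
The state is a dict: "clock": time; "q": joint angles; "dq": joint speeds; "effort": joint torques, N m; "eef_pos": TCP position; "eef_rot": TCP orientation; "wrist_force": force on the tool from outside, world axes, zero at the start; "wrist_torque": the same for the moment, N m; "width": finger opening in m; "gripper_force": force on a finger pad.
Only numpy, scipy, OpenCV 4.12 (cv2) and the standard library are available. Lean on these libraries where they do the work, as an engineer would, in place of code of your own. Each camera call takes 0.05 s, during which the arm holds its last target. There are 200 camera calls.

## Working session

There is one attempt and no reset: what is moved stays moved. The work goes in short steps, each a Python script; the robot and the scene stay as the last script left them, time stands still between calls to the robot, and variables do not carry over. Pictures are saved under pics/ and viewed, at most 14 in all, crops included, and the job is handed in when it is done.

```bash
ls; mkdir -p pics; python3 - <<'E'
from station import robot
import cv2,numpy as np
for n in("top","scene"):
    p,d=robot.get_image(n); cv2.imwrite(f"pics/{n}0.png",p[:,:,::-1]); np.save(f"pics/{n}0d.npy",d)
    c=robot.calibration(n); print(n,np.round(c["K"],1).tolist(),np.round(c["pose"],3).tolist())
print(robot.state())
E
```

```text
pics
top [[498.2, 0.0, 255.4], [0.0, 498.2, 198.3], [0.0, 0.0, 1.0]] [[-0.082, -0.965, 0.248, 0.263], [-0.997, 0.081, -0.015, 0.038], [-0.005, -0.248, -0.969, 1.322], [0.0, 0.0, 0.0, 1.0]]
scene [[439.8, 0.0, 247.6], [0.0, 439.8, 191.4], [0.0, 0.0, 1.0]] [[0.63, 0.602, -0.49, 1.164], [0.776, -0.5, 0.384, -0.426], [-0.014, -0.622, -0.783, 1.056], [0.0, 0.0, 0.0, 1.0]]
{'clock': 0.1, 'q': array([ 1.24869628e+00,  5.27214270e-02,  1.40165592e+00,  9.36431371e-06,
        1.68861965e+00, -7.03267762e-02]), 'dq': array([ 0.00105662, -0.00164611, -0.00384151,  0.00086593, -0.00118392,
       -0.00137579]), 'effort': array([ 1.85069082e-03, -3.82583714e+01, -3.60984671e+01,  1.17132834e-05,
        4.75457040e-03, -3.70813814e-05]), 'eef_pos': array([0.13069705, 0.50820827, 0.25256752]), 'eef_rot': array([-3.14019244e+00, -1.07959298e-04,  2.88982040e+00]), 'wrist_force': array([-0.39151209, -0.46581124,  0.0903005 ]), 'wrist_torque': array([-0.04473352,  0.02924769,  0.02428263]), 'gripper_force': 0.0, 'width': 0.08544670928309453}
```

View pics/top0.png

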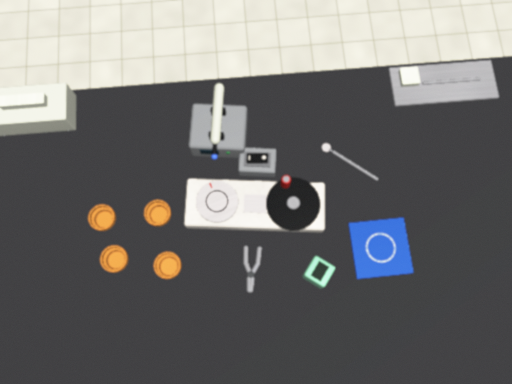

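View pics/scene0.png

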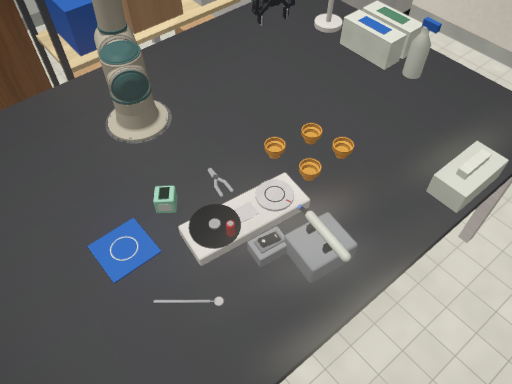

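The top view shows four upright amber cups at about (102,217), (157,212), (114,258) and (167,265). The turntable ring is at (217,202), the handwheel at (293,203), the crank at (286,181), the rocker at (258,158) with its dot and bar, and the mat ring at (381,248). The scene view agrees. Next I'll measure positions.

```bash
cat > h.py <<'E'
import numpy as np,cv2
def ray(cal,uv,z):
    K,T=np.array(cal["K"]),np.array(cal["pose"]); d=T[:3,:3]@np.linalg.inv(K)@np.array([uv[0],uv[1],1.])
    return T[:3,3]+d*(z-T[2,3])/d[2]
def cloud(cal,dep):
    K,T=np.array(cal["K"]),np.array(cal["pose"]); v,u=np.indices(dep.shape)
    P=np.stack([(u-K[0,2])/K[0,0]*dep,(v-K[1,2])/K[1,1]*dep,dep],-1)
    return P@T[:3,:3].T+T[:3,3]
def amber(img):
    h=cv2.cvtColor(img,cv2.COLOR_RGB2HSV); return cv2.inRange(h,(8,120,90),(24,255,255))
def comps(m,amin):
    n,l,s,c=cv2.connectedComponentsWithStats(m)
    return [(l==i,s[i],c[i]) for i in range(1,n) if s[i,4]>=amin]
def circ(P):
    A=np.c_[2*P[:,:2],np.ones(len(P))]; b=(P[:,:2]**2).sum(1)
    x=np.linalg.lstsq(A,b,rcond=None)[0]; return x[:2],np.sqrt(x[2]+x[0]**2+x[1]**2)
def cups(img,dep,cal,amin=150):
    """rim centre of each amber blob: outline of the top plane by depth"""
    W=cloud(cal,dep); out=[]
    for m,s,c in comps(amber(img),amin):
        ok=m&(dep>0); z=np.percentile(W[ok][:,2],95)
        t=W[ok&(W[...,2]>z-.01)]
        (e,ax,a)=cv2.fitEllipse(cv2.findContours(m.astype(np.uint8),0,1)[0][0])
        hull=cv2.convexHull(t[:,:2].astype(np.float32))
        cc,r=cv2.minEnclosingCircle(hull)
        out.append((np.round(cc,4),round(r,4),round(z,4),np.round(c,1),s[4]))
    return out
E
python3 - <<'E'
from station import robot
from h import *
for n in("top","scene"):
    img=cv2.imread(f"pics/{n}0.png")[:,:,::-1].copy(); d=np.load(f"pics/{n}0d.npy"); cal=robot.calibration(n); W=cloud(cal,d)
    print(n)
    for c in cups(img,d,cal,100): print(c)
    hsv=cv2.cvtColor(img,cv2.COLOR_RGB2HSV)
    for nm,lo,hi in(("blue",(105,150,80),(125,255,255)),("red",(170,120,60),(180,255,255)),("red2",(0,150,60),(5,255,255)),("green",(65,60,80),(90,255,255))):
        for m,s,c in comps(cv2.inRange(hsv,lo,hi),8):
            k=m&(d>0); print(nm,s,np.round(c,1),np.round(np.median(W[k],0),4),np.round(W[k].max(0),3))
cv2.imwrite("pics/a.png",cv2.resize(cv2.imread("pics/top0.png")[70:250,170:340],None,fx=4,fy=4,interpolation=2)[:600])
E
```

```text
top
(array([0.5729, 0.2784]), 0.0343, np.float64(0.0499), array([157. , 212.3]), np.int32(591))
(array([0.5736, 0.4243]), 0.0351, np.float64(0.0498), array([101.5, 217.1]), np.int32(605))
(array([0.4617, 0.3938]), 0.0348, np.float64(0.0499), array([113.5, 258.4]), np.int32(635))
(array([0.4329, 0.2574]), 0.0341, np.float64(0.0498), array([167. , 264.8]), np.int32(635))
blue [212 154   5   5  19] [214.  155.8] [0.6947 0.1156 0.1091] [0.701 0.121 0.117]
blue [ 348  217   65   62 2418] [380.1 247.9] [ 0.4348 -0.3013  0.0062] [ 0.517 -0.226  0.017]
blue [369 236  24  24 453] [380.4 247.2] [ 0.4383 -0.3025  0.0063] [ 0.469 -0.271  0.014]
red2 [281 179  11  10  58] [285.3 184.1] [ 0.6092 -0.061   0.0854] [ 0.632 -0.051  0.111]
green [226 151   4   3  10] [227.5 152.2] [0.7223 0.0818 0.0526] [0.724 0.086 0.063]
green [303 256  33  32 407] [318.  271.3] [ 0.3841 -0.1226  0.0588] [ 0.431 -0.088  0.067]
scene
(array([0.4627, 0.392 ]), 0.0373, np.float64(0.0472), array([310.9, 132.3]), np.int32(343))
(array([0.4361, 0.2561]), 0.0365, np.float64(0.0472), array([274.3, 146.7]), np.int32(363))
(ar
[... 637 characters left out ...]
  8   6  14] [228.6 225.3] [ 0.6259 -0.07    0.1048] [ 0.633 -0.059  0.108]
green [377   7  32  17 202] [393.   14.7] [0.2528 1.0384 0.1199] [0.316 1.065 0.125]
green [ 99  41  41  23 733] [119.4  51.9] [ 0.0188 -0.0075  0.2849] [0.068 0.058 0.294]
green [113  73  26  14 166] [123.6  78.2] [ 0.0827 -0.0416  0.2434] [0.097 0.004 0.259]
green [110  95   7   6   9] [112.8  98. ] [ 0.0067 -0.0669  0.135 ] [ 0.025 -0.064  0.136]
green [121 101   9   2  10] [125.  101.9] [ 0.0514 -0.0472  0.1325] [ 0.07  -0.035  0.154]
green [158 187  11  13  40] [161.6 194.2] [ 0.3889 -0.1369  0.0591] [ 0.413 -0.111  0.062]
green [154 187  23  26 161] [168.1 203.4] [ 0.4101 -0.1264  0.0372] [ 0.43  -0.091  0.061]
```

View pics/a.png

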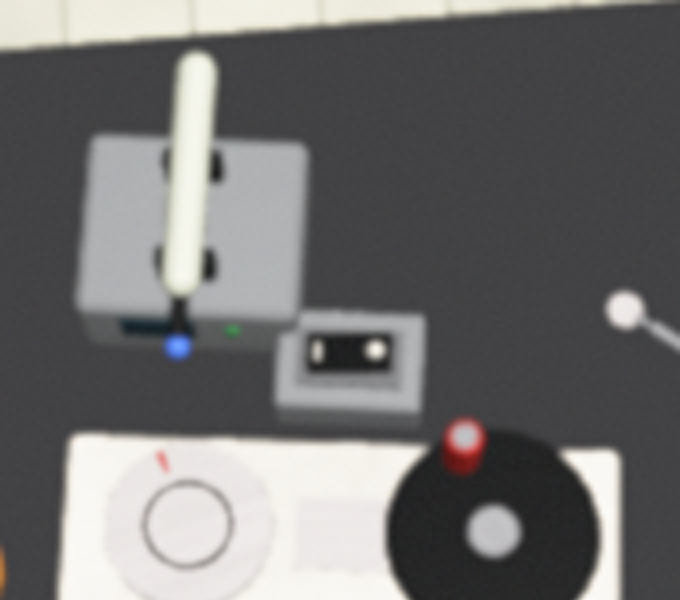

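The crop shows the turntable ring at crop (188,524), the wheel hub at (494,531), the crank top at (465,437), the rocker's dot at (376,350) and its bar at (318,350). The wand's blue tip is at (178,346).

```bash
python3 - <<'E'
from station import robot
from h import *
ct=robot.calibration("top"); img=cv2.imread("pics/top0.png"); g=cv2.cvtColor(img,cv2.COLOR_BGR2GRAY); d=np.load("pics/top0d.npy"); W=cloud(ct,d)
f=lambda x,y:((x+.5)/4-.5+170,(y+.5)/4-.5+70)
for n,p,z in(("tt",(188,524),.055),("hub",(494,531),.060),("crank",(465,437),.107),("dot",(376,350),.062),("bar",(318,350),.052),("tip",(178,346),.103)):
    u=f(*p); print(n,np.round(ray(ct,u,z),4),np.round(W[int(round(u[1])),int(round(u[0]))],4))
for n in("top","scene"):
    cal=robot.calibration(n); img=cv2.imread(f"pics/{n}0.png"); g=cv2.cvtColor(img,cv2.COLOR_BGR2GRAY); d=np.load(f"pics/{n}0d.npy"); W=cloud(cal,d)
    # black components
    R=np.hypot(W[...,0]-.575,W[...,1]+.075)<.1
    m=((g<90)&R&(W[...,2]>.048)&(W[...,2]<.07)).astype(np.uint8); m=max(comps(m,50),key=lambda t:t[1][4])[0]
    h=cv2.findContours(m.astype(np.uint8),0,1)[0][0][:,0,:]
    P=np.array([ray(cal,u,.057) for u in h]); 
    for _ in range(6):
        c,r=circ(P); e=np.hypot(*(P[:,:2]-c).T)-r; P=P[abs(e)<max(.003,np.percentile(abs(e),85))]
    print(n,"wheel",c,r)
    R=np.hypot(W[...,0]-.575,W[...,1]-.125)<.045
    m=((g<150)&R&(W[...,2]>.045)&(W[...,2]<.07)); v,u=np.nonzero(m); P=np.array([ray(cal,q,.055) for q in zip(u,v)]); print(" ring",circ(P))
    hsv=cv2.cvtColor(img,cv2.COLOR_BGR2HSV)
    R=np.hypot(W[...,0]-.44,W[...,1]+.3025)<.06
    m=R&(hsv[...,1]<110)&(g>120); v,u=np.nonzero(m); P=np.array([ray(cal,q,.006) for q in zip(u,v)]); print(" mat",circ(P))
    q=(W[...,2]>.050)&(W[...,2]<.07)&(abs(W[...,0]-.69)<.06)&(abs(W[...,1]-.02)<.06)&(g<110)
    print(" rock",q.sum(),W[q].mean(0) if q.any() else 0, W[q].min(0), W[q].max(0))
for p in ([.7,.02,.09],[.7,.05,.09],[.575,.125,.2]):
  for yaw in(0,1.57,2.9): print(p,yaw,robot.solve_ik(p,[np.pi,0,yaw]))
E
```

```text
tt [0.5896 0.1196 0.055 ] [0.2633 0.0378 1.3221]
hub [ 0.567  -0.0793  0.06  ] [ 0.5683 -0.0792  0.059 ]
crank [ 0.6184 -0.0628  0.107 ] [ 0.6172 -0.0628  0.1102]
dot [ 0.6968 -0.0133  0.062 ] [ 0.6963 -0.0143  0.064 ]
bar [0.7035 0.0251 0.052 ] [0.7006 0.0255 0.0614]
tip [0.6961 0.1155 0.103 ] [0.6925 0.1151 0.1142]
top wheel [ 0.56515554 -0.07795688] 0.06773130665019164Traceback (most recent call last):
  File "<stdin>", line 18, in <module>
  File "h.py", line 15, in circ
    A=np.c_[2*P[:,:2],np.ones(len(P))]; b=(P[:,:2]**2).sum(1)
              ~^^^^^^
IndexError: too many indices for array: array is 1-dimensional, but 2 were indexed
```

```bash
python3 - <<'E'
from station import robot
from h import *
def plane(cal,shape,z):
    v,u=np.indices(shape); K,T=np.array(cal["K"]),np.array(cal["pose"])
    D=np.stack([(u-K[0,2])/K[0,0],(v-K[1,2])/K[1,1],np.ones(shape)],-1)@T[:3,:3].T
    return T[:3,3]+D*((z-T[2,3])/D[...,2])[...,None]
for n in("top","scene"):
    cal=robot.calibration(n); img=cv2.imread(f"pics/{n}0.png"); g=cv2.cvtColor(img,cv2.COLOR_BGR2GRAY).astype(float); sat=cv2.cvtColor(img,cv2.COLOR_BGR2HSV)[...,1]
    def ring(m,w,P,it=1):
        Q=P[m]; return circ(Q) 
    P=plane(cal,g.shape,.055); c=np.array([.589,.120])
    for _ in range(3):
        r=np.hypot(P[...,0]-c[0],P[...,1]-c[1]); m=(r<.042)&(r>.016)&(g<165); c,rr=circ(P[m])
    print(n,"ring",c,rr,m.sum())
    r=np.hypot(P[...,0]-c[0],P[...,1]-c[1])
    P=plane(cal,g.shape,.006); c=np.array([.439,-.3025])
    for _ in range(3):
        r=np.hypot(P[...,0]-c[0],P[...,1]-c[1]); m=(r<.055)&(r>.02)&(sat<150); c,rr=circ(P[m])
    print(n,"mat",c,rr,m.sum())
    P=plane(cal,g.shape,.058); R=np.hypot(P[...,0]-.567,P[...,1]+.079)
    m=((g<75)&(R<.085)).astype(np.uint8); m=max(comps(m,50),key=lambda t:t[1][4])[0]
    hh=cv2.findContours(m.astype(np.uint8),0,1)[0][0][:,0,:]; Q=P[hh[:,1],hh[:,0]]
    for _ in range(8):
        c,r=circ(Q); e=np.hypot(*(Q[:,:2]-c).T)-r; Q=Q[abs(e)<=max(.0025,np.percentile(abs(e),85))]
    print(n,"wheel",c,r,len(Q))
    # hub grey
    m=(g>100)&(R<.03); print(" hub",P[m].mean(0),m.sum())
    d=np.load(f"pics/{n}0d.npy");W=cloud(cal,d)
    q=(abs(W[...,0]-.70)<.05)&(abs(W[...,1]-.01)<.05)&(d>0)
    for a,b in((0,90),(200,256)):
        k=q&(g>=a)&(g<b)&(W[...,2]>.045); print(" rock",a,k.sum(),W[k].mean(0),W[k].min(0),W[k].max(0))
    P=plane(cal,g.shape,.107); hs=cv2.cvtColor(img,cv2.COLOR_BGR2HSV)
cv2.imwrite("pics/b.png",cv2.resize(cv2.imread("pics/scene0.png")[170:290,170:330],None,fx=5,fy=5,interpolation=2))
E
```

```text
top ring [0.58918948 0.11736572] 0.02679725882230463 3
top mat [ 0.43876714 -0.30272546] 0.03752864312461913 341
top wheel [ 0.57618545 -0.07992065] 0.07529450746226124 72
 hub [ 0.5680017  -0.07907931  0.058     ] 139
 rock 0 162 [0.69696249 0.0050779  0.06213542] [ 0.67984913 -0.02285027  0.05209612] [0.71494021 0.03191458 0.07214699]
 rock 200 6 [ 0.69587861 -0.01286451  0.06566598] [ 0.69189751 -0.01430853  0.06074115] [ 0.6986395  -0.01149303  0.06881625]
scene ring [0.59317122 0.11910381] 0.028506800346540517 72
scene mat [ 0.44186208 -0.30221863] 0.037479172701722956 170
scene wheel [ 0.57074088 -0.08089786] 0.07008608248552346 115
 hub [ 0.56704394 -0.0773571   0.058     ] 104
 rock 0 73 [ 0.70718168 -0.00719045  0.06180876] [ 0.68717119 -0.02547011  0.0530014 ] [0.71788438 0.02613636 0.06895566]
 rock 200 7 [ 0.69947271 -0.00839063  0.06506249] [ 0.69490033 -0.0158909   0.06114221] [0.70387669 0.02401566 0.06926878]
```

View pics/b.png

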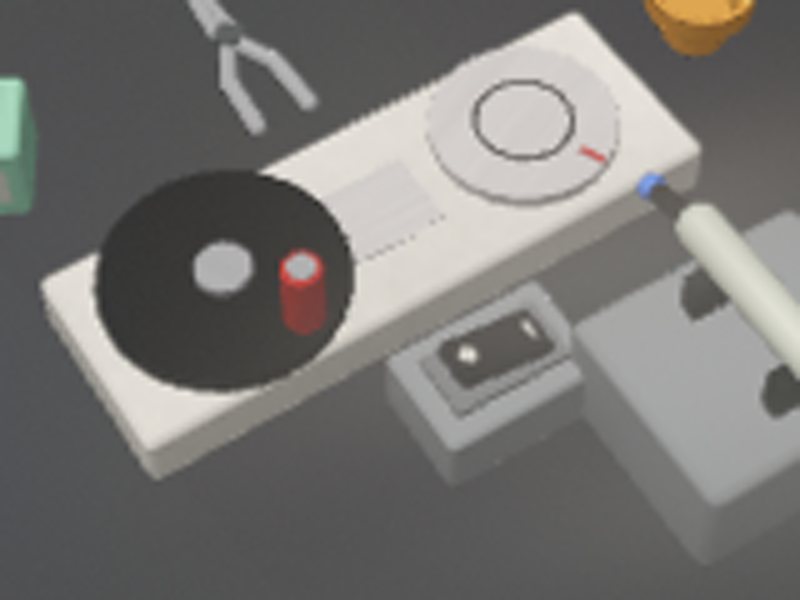

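The scene crop confirms the layout: turntable ring at crop (523,119), hub at (223,268), crank top at (302,265), rocker dot at (467,354) and bar at (530,327). I'll probe the fingertip height on the counter first, then pick up the first cup.

```bash
cat >> h.py <<'E'
from station import robot
D=[np.pi,0,np.pi/2]
TT=np.array([.5914,.1193]); HW=np.array([.5677,-.0785]); MAT=np.array([.4403,-.3025])
def cupfind(avg=("top","scene"),amin=100):
    L=[]
    for n in avg:
        cal=robot.calibration(n); L.append([(np.array(c[0]),c[2]) for c in cups(*robot.get_image(n),cal,amin)])
    out=[]
    for c,z in L[0]:
        k=[(d,zz) for M in L[1:] for d,zz in M if np.hypot(*(d-c))<.02]
        out.append((np.round(np.mean([c]+[d for d,_ in k],0),4),round(z,4),len(k)+1))
    return out
def st():
    s=robot.state(); print("t%.1f"%s["clock"],"w%.4f"%s["width"],"p",np.round(s["eef_pos"],4),"F",np.round(s["wrist_force"],1),"g%.1f"%s["gripper_force"],flush=True); return s
E
python3 - <<'E'
from h import *
robot.reach([.42,.15,.12],D); st()
print(robot.move_straight([.42,.15,.0],rate=.04,guard=5)); st()
robot.move_straight([.42,.15,.05])
robot.set_gripper(.068); robot.dwell(.1);st()
print(robot.move_straight([.42,.15,.0],rate=.04,guard=5)); st()
robot.move_straight([.42,.15,.12]);robot.set_gripper(.085)
for c in cupfind(): print(c)
E
```

```text
t1.9 w0.0856 p [0.42   0.1507 0.1203] F [-0.4 -0.2  0.9] g0.0
True
t4.3 w0.0854 p [0.4201 0.15   0.0088] F [-1.4 -0.6  6. ] g3.2
t5.2 w0.0682 p [0.4198 0.1499 0.0496] F [0.3 0.  0.6] g0.0
True
t6.0 w0.0678 p [0.42   0.15   0.0149] F [-3.1 -1.6  7. ] g3.5
(array([0.5746, 0.2774]), np.float64(0.0502), 2)
(array([0.5754, 0.4242]), np.float64(0.0499), 2)
(array([0.4642, 0.3935]), np.float64(0.0499), 2)
(array([0.3882, 0.212 ]), np.float64(0.2513), 1)
```

```bash
cat >> h.py <<'E'
TIP=.015
def pick(xy,zc,z_safe=.2,tip=.031):
    """grip the collar of a cup whose foot is at zc"""
    robot.reach([*xy,z_safe],D)
    z=zc+tip+TIP
    hit=robot.move_straight([*xy,z],rate=.15,guard=12)
    robot.set_gripper(.05); s=st()
    if hit: print("HIT on pick")
    robot.move_straight([*xy,z_safe],rate=.15); s=st(); return s["width"]>.06
def place(xy,zc,z_safe=.2,tip=.031,first=.02):
    z=zc+tip+TIP
    robot.reach([*xy,z_safe],D)
    if z+first<z_safe: robot.move_straight([*xy,z+first],rate=.15,guard=15)
    hit=robot.move_straight([*xy,z-.004],rate=.03,guard=6); s=st(); print("contact",hit,"dz",round(s["eef_pos"][2]-z,4))
    robot.set_gripper(.085); robot.move_straight([*xy,z_safe],rate=.15)
E
python3 - <<'E'
from h import *
print(pick([.4345,.2567],0))
place(TT,.055,z_safe=.2)
for c in cupfind(): print(c)
i,_=robot.get_image("wrist"); cv2.imwrite("pics/w1.png",i[:,:,::-1])
E
```

```text
t9.4 w0.0666 p [0.4353 0.2572 0.048 ] F [-2.8 -0.9  8.6] g66.3
t10.6 w0.0661 p [0.434  0.2565 0.1987] F [ 0.5 -0.8 -1.7] g66.8
True
t12.7 w0.0660 p [0.5913 0.1192 0.1031] F [-2.4 -0.9  4.5] g67.4
contact True dz 0.0021
(array([0.5733, 0.2784]), np.float64(0.049), 1)
(array([0.574 , 0.4234]), np.float64(0.0491), 2)
(array([0.4627, 0.3926]), np.float64(0.0495), 2)
```

View pics/w1.png

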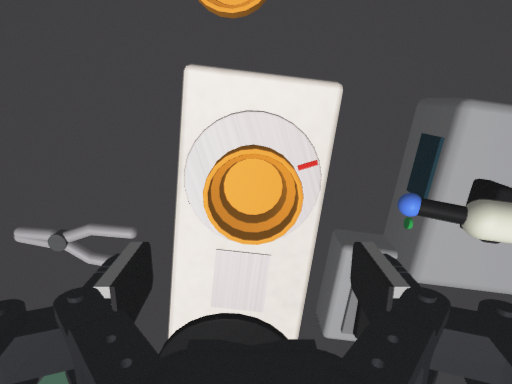

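The wrist view shows cup 1 upright on the turntable, with its rim at (253,194) and the disc around it. I'll check the centring numerically and then nest the next cup.

```bash
cat >> h.py <<'E'
def wristcheck(zrim,ztab=.055):
    cal=robot.calibration("wrist"); i,d=robot.get_image("wrist"); W=cloud(cal,d)
    m=max(comps(amber(i),300),key=lambda t:t[1][4]-5*abs(t[2][0]-256))[0].astype(np.uint8)
    c=cv2.findContours(m,0,1)[0][0][:,0,:]; h=cv2.convexHull(c)[:,0]
    P=np.array([ray(cal,u,zrim) for u in h])
    for _ in range(4):
        cc,r=circ(P); e=abs(np.hypot(*(P[:,:2]-cc).T)-r); P=P[e<=max(.0015,np.percentile(e,85))]
    print("rim",np.round(cc,4),round(r,4),"zmax",np.round(np.percentile(W[(m>0)&(d>0)][:,2],[5,50,97]),4)); return cc
E
python3 - <<'E'
from h import *
cc=wristcheck(.103)
cal=robot.calibration("wrist")
i=cv2.imread("pics/w1.png"); g=cv2.cvtColor(i,cv2.COLOR_BGR2HSV)
# disc edge: points picked by eye on the outline in the picture
E=[(254,110),(185,176),(191,150),(212,122),(297,124),(315,150),(321,178)]
print("disc",circ(np.array([ray(cal,u,.055) for u in E])))
print(pick([.5746,.2774],0,z_safe=.25))
place(TT,.073,z_safe=.25)
wristcheck(.121)
for c in cupfind(): print(c)
E
```

```text
rim [0.5923 0.1212] 0.0339 zmax [0.0719 0.0859 0.1037]
disc (array([0.5928607 , 0.12169824]), np.float64(0.05483862174857784))
t16.5 w0.0651 p [0.5755 0.2778 0.0478] F [-0.3  0.4  5.8] g67.1
t18.1 w0.0653 p [0.5743 0.2773 0.2487] F [-0.5 -0.3 -1.4] g66.4
True
t20.2 w0.0650 p [0.5914 0.1193 0.1207] F [-0.3  0.2  4.4] g67.0
contact True dz 0.0017
rim [0.5923 0.122 ] 0.0341 zmax [0.0899 0.1037 0.1217]
(array([0.5744, 0.4244]), np.float64(0.0496), 2)
(array([0.4615, 0.3942]), np.float64(0.0498), 1)
```

```bash
python3 - <<'E'
from h import *
print(pick([.4635,.3935],0,z_safe=.25))
place(TT,.091,z_safe=.27); wristcheck(.139)
L=cupfind()
for c in L: print(c)
b=[c for c in L if c[1]<.06 and c[0][1]>.2]; b=b[0][0] if b else [.5746,.4242]
print(pick(b,0,z_safe=.27))
i,_=robot.get_image("top"); cv2.imwrite("pics/t2.png",i[:,:,::-1])
place(TT,.109,z_safe=.30); wristcheck(.157)
i,_=robot.get_image("wrist"); cv2.imwrite("pics/w2.png",i[:,:,::-1])
robot.reach([.45,-.05,.30],D)
i,_=robot.get_image("scene"); cv2.imwrite("pics/s2.png",i[:,:,::-1])
for c in cupfind(): print(c)
E
```

```text
t24.7 w0.0647 p [0.4641 0.394  0.0474] F [ 0.2 -0.4  5.3] g68.5
t26.2 w0.0644 p [0.4632 0.3933 0.2487] F [-0.8  0.3 -1.7] g67.8
True
t28.9 w0.0650 p [0.5915 0.1193 0.1383] F [-0.   0.5  4.8] g68.4
contact True dz 0.0013
rim [0.5924 0.1212] 0.0339 zmax [0.1078 0.1214 0.1397]
(array([0.574 , 0.4235]), np.float64(0.049), 2)
t33.6 w0.0648 p [0.5746 0.424  0.0476] F [ 0.2 -0.1  5.6] g67.2
t35.2 w0.0653 p [0.5738 0.4234 0.2686] F [ 0.5 -0.  -1.6] g66.7
True
t38.0 w0.0646 p [0.5915 0.1193 0.1565] F [0.3 0.1 5.7] g67.4
contact True dz 0.0015
rim [0.593  0.1236] 0.0352 zmax [0.1254 0.1392 0.1576]
(array([0.5913, 0.1195]), np.float64(0.1576), 2)
```

View pics/s2.png

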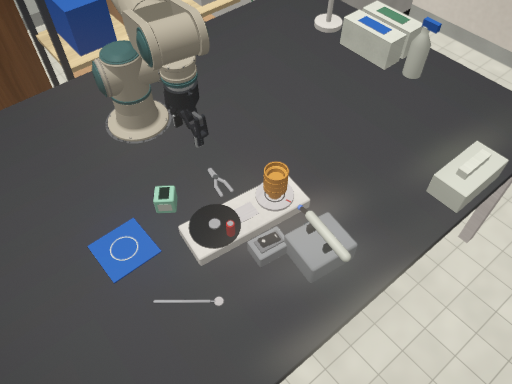

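Four nested cups stand upright on the turntable, with the rim near pixel (276,170) and top at 157.6 mm. The crank is at (230,225) and the rocker dot at (263,241). Now I'll switch the light on.

```bash
cat >> h.py <<'E'
def press(xy,zlow,guard):
    robot.set_gripper(0.0); robot.reach([*xy,.20],D); robot.move_straight([*xy,.10],rate=.15,guard=15)
    print(robot.move_straight([*xy,zlow],rate=.03,guard=guard)); s=st(); robot.move_straight([*xy,.20],rate=.15); return s
E
python3 - <<'E'
from h import *
press([.698,-.0165],.070,14)
robot.reach([.45,-.05,.30],D)
o=[]
for n in("scene","top"):
    i,_=robot.get_image(n); i=i[:,:,::-1]
    o.append(cv2.resize(i[170:280,190:340] if n=="scene" else i[70:180,180:330],None,fx=2.6,fy=2.6,interpolation=2))
cv2.imwrite("pics/r1.png",np.hstack(o))
E
```

```text
True
t43.9 w-0.0003 p [ 0.6982 -0.0187  0.0808] F [-0.7 -0.5  2.2] g1.0
```

View pics/r1.png

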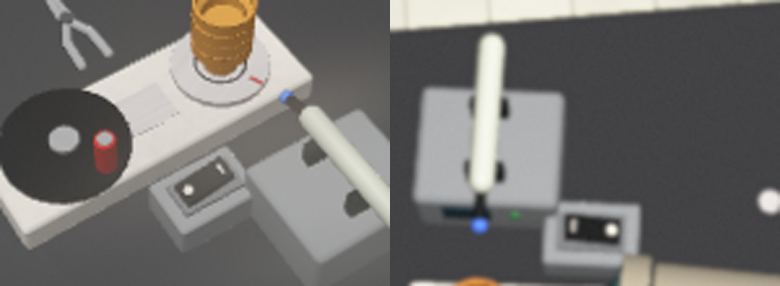

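The crops show the stack intact. The rocker still looks close to level, because the guard tripped early at a tip height of about 59 mm, so I'll press deeper.

```bash
python3 - <<'E'
from h import *
xy=[.698,-.0165]
robot.reach([*xy,.20],D); robot.move_straight([*xy,.09],rate=.15,guard=15)
for z in(.082,.079,.077,.075,.073,.071):
    h=robot.move_straight([*xy,z],rate=.02,guard=28); s=st()
    if h or s["wrist_force"][2]>22: break
robot.move_straight([*xy,.20],rate=.15)
robot.reach([.45,-.05,.30],D)
for n in("scene","top"):
    i,d=robot.get_image(n); W=cloud(robot.calibration(n),d); g=i.mean(2)
    k=(abs(W[...,0]-.70)<.012)&(abs(W[...,1]-.005)<.03)&(d>0)&((g<90)|(g>190))&(W[...,2]>.045)&(W[...,2]<.08)
    print(n,k.sum(),np.polyfit(W[k][:,1],W[k][:,2],1))
    d0=np.load(f"pics/{n}0d.npy"); i0=cv2.imread(f"pics/{n}0.png"); g=i0.mean(2); W=cloud(robot.calibration(n),d0)
    k=(abs(W[...,0]-.70)<.012)&(abs(W[...,1]-.005)<.03)&(d0>0)&((g<90)|(g>190))&(W[...,2]>.045)&(W[...,2]<.08)
    print(n,"before",k.sum(),np.polyfit(W[k][:,1],W[k][:,2],1))
E
```

```text
t48.5 w0.0002 p [ 0.698  -0.0165  0.0819] F [0.4 0.4 0.2] g0.0
t48.8 w0.0001 p [ 0.6984 -0.0165  0.081 ] F [-4.2  1.3  8.1] g4.0
t49.1 w0.0001 p [ 0.6985 -0.0165  0.0808] F [-8.5  0.9 15.9] g7.6
t49.3 w-0.0001 p [ 0.6986 -0.0165  0.0805] F [-12.6  -0.1  22.6] g11.3
scene 84 [0.24587803 0.06016929]
scene before 69 [-0.17120264  0.06146173]
top 129 [0.17162084 0.06134283]
top before 129 [-0.19091838  0.06290435]
```

The rocker's slope flipped from −0.18 to +0.2, so it is fully on. Next is the crank.

```bash
python3 - <<'E'
from h import *
print(ray(robot.calibration("scene"),(230.0,222.6),.107),ray(robot.calibration("scene"),(214.2,223.2),.06))
a=ray(robot.calibration("scene"),(230.0,222.6),.107)[:2]; c=(a+np.array([.6184,-.0628]))/2
v=c-HW; print(c,np.hypot(*v)); 
robot.set_gripper(.05); robot.reach([*c,.17],D); print("hit",robot.move_straight([*c,.089],rate=.1,guard=10)); st()
robot.set_gripper(.015); s=st()
robot.dwell(.3); st()
E
```

```text
[ 0.62146947 -0.06184816  0.107     ] [ 0.56852368 -0.07837083  0.06      ]
[ 0.61993473 -0.06232408] 0.05468206280256161
hit False
t53.8 w0.0503 p [ 0.6204 -0.0624  0.09  ] F [ 0.5 -0.4 -0. ] g0.0
t54.2 w0.0227 p [ 0.6203 -0.0624  0.09  ] F [-1.9 -0.3  4.9] g58.7
t54.5 w0.0230 p [ 0.6202 -0.0624  0.0899] F [-1.9 -0.   5.3] g58.7
```

```bash
cat > turn.py <<'E'
from h import *
p=robot.state()["eef_pos"]; v=p[:2]-HW; a0=np.arctan2(v[1],v[0]); R=.055; z=.089
def at(a): return [HW[0]+R*np.cos(a),HW[1]+R*np.sin(a),z]
k=0; hits=0
while k*.25<7.6:
    k+=1; a=a0-.25*k
    h=robot.move_straight(at(a),rate=.05,guard=18)
    s=robot.state(); q=s["eef_pos"][:2]-HW; F=s["wrist_force"]
    ang=np.arctan2(q[1],q[0]); tang=F[0]*-np.sin(ang)+F[1]*np.cos(ang); rad=F[0]*np.cos(ang)+F[1]*np.sin(ang)
    if k%4==0 or h or k>24: print(k,round(.25*k,2),h,"lag",round((ang-a+np.pi)%(2*np.pi)-np.pi,3),"r",round(np.hypot(*q),4),"Ft %.1f Fr %.1f"%(tang,rad),flush=True)
    if np.hypot(F[0],F[1])>35: print("force",F); break
    if tang>18 and k>24: break
st()
E
python3 turn.py
```

```text
4 1.0 False lag -0.01 r 0.0551 Ft -0.9 Fr -3.5
8 2.0 False lag -0.002 r 0.0551 Ft -1.2 Fr -2.5
12 3.0 False lag 0.006 r 0.0551 Ft -1.8 Fr -0.9
16 4.0 False lag 0.0 r 0.055 Ft -1.4 Fr 3.1
20 5.0 False lag -0.009 r 0.0549 Ft -0.1 Fr 2.7
24 6.0 False lag -0.02 r 0.0549 Ft -1.1 Fr 1.8
25 6.25 False lag -0.023 r 0.0549 Ft -0.8 Fr 0.9
26 6.5 False lag -0.024 r 0.0549 Ft -1.8 Fr -0.7
27 6.75 False lag -0.023 r 0.055 Ft -0.7 Fr -1.7
28 7.0 False lag -0.021 r 0.055 Ft -1.4 Fr -2.1
29 7.25 True lag 0.181 r 0.0549 Ft 4.5 Fr 1.6
30 7.5 True lag 0.429 r 0.0548 Ft 5.1 Fr 2.3
31 7.75 True lag 0.677 r 0.0547 Ft 4.1 Fr 3.2
t67.1 w0.0228 p [ 0.6159 -0.1043  0.0901] F [4.8 2.1 1.4] g60.9
```

The stop is reached: three tries all ended at 7.07 rad of travel. I'll release, check the stack and switch the light off.

```bash
cat > chk.py <<'E'
from h import *
def rock():
    for n in("scene","top"):
        i,d=robot.get_image(n); W=cloud(robot.calibration(n),d); g=i.mean(2)
        k=(abs(W[...,0]-.70)<.012)&(abs(W[...,1]-.005)<.03)&(d>0)&((g<90)|(g>190))&(W[...,2]>.045)&(W[...,2]<.08)
        print(n,k.sum(),np.polyfit(W[k][:,1],W[k][:,2],1) if k.sum()>20 else "")
E
python3 - <<'E'
from chk import *
p=robot.state()["eef_pos"]
robot.set_gripper(.045); robot.move_straight([p[0],p[1],.20],rate=.12)
robot.reach([.45,-.05,.30],D)
for c in cupfind(): print(c)
i,_=robot.get_image("scene"); cv2.imwrite("pics/s3.png",i[:,:,::-1])
hs=cv2.cvtColor(i,cv2.COLOR_RGB2HSV); m=cv2.inRange(hs,(0,150,60),(5,255,255))
print([(np.round(c,1),s[4]) for _,s,c in comps(m[150:300,150:320].copy(),6)],"(+150)")
rock()
E
```

```text
(array([0.5918, 0.12  ]), np.float64(0.1575), 2)
[(array([65.4, 83.7]), np.int32(17))] (+150)
scene 79 [0.18794104 0.05951538]
top 128 [0.1932628  0.06118563]
```

View pics/s3.png

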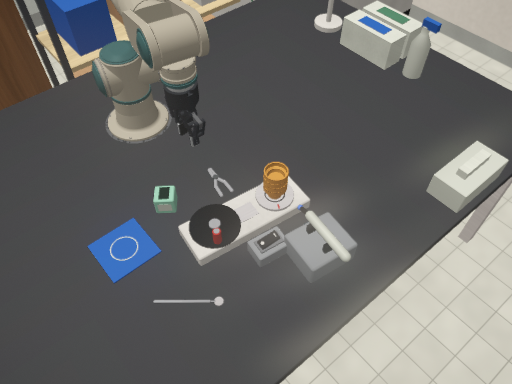

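The stack is still upright on the turntable, and the crank is now at pixel (216,234). Next: light off, then move the cups to the mat.

```bash
python3 - <<'E'
from chk import *
press([.6995,.0285],.074,14)
robot.reach([.45,-.05,.30],D); rock()
robot.set_gripper(.085)
c=cupfind(); print(c); xy=c[0][0]
robot.reach([*xy,.28],D)
E
```

```text
True
t72.7 w0.0004 p [0.7003 0.0309 0.0804] F [-1.3  1.5  4.6] g2.3
scene 81 [-0.17811343  0.06106189]
top 126 [-0.22061873  0.06324657]
[(array([0.5922, 0.1192]), np.float64(0.1586), 2)]
```

Light off. Now I'll take the top pair, then the bottom pair.

```bash
python3 - <<'E'
from h import *
TT=np.array([.5916,.1195])
print(pick(TT,.091,z_safe=.28))
i,_=robot.get_image("scene"); cv2.imwrite("pics/s4.png",i[:,:,::-1])
place(MAT,.006,z_safe=.22); wristcheck(.072)
robot.reach([.45,-.05,.30],D)
for c in cupfind(): print(c)
i,_=robot.get_image("scene"); cv2.imwrite("pics/s5.png",i[:,:,::-1])
o=np.hstack([cv2.imread("pics/s4.png")[60:340,60:380],cv2.imread("pics/s5.png")[60:340,60:380]]);cv2.imwrite("pics/s45.png",o)
E
```

```text
t78.3 w0.0668 p [0.5922 0.1196 0.1389] F [-1.6 -0.5  5.8] g67.4
t79.4 w0.0674 p [0.5913 0.1194 0.2784] F [ 0.6  0.  -2.8] g67.3
True
t82.8 w0.0670 p [ 0.4402 -0.3025  0.054 ] F [-1.6  0.2  5.4] g67.9
contact True dz 0.002
rim [ 0.4409 -0.3022] 0.0305 zmax [0.0433 0.0562 0.0715]
(array([0.5911, 0.1196]), np.float64(0.1218), 2)
(array([ 0.4398, -0.3012]), np.float64(0.0726), 2)
```

View pics/s45.png

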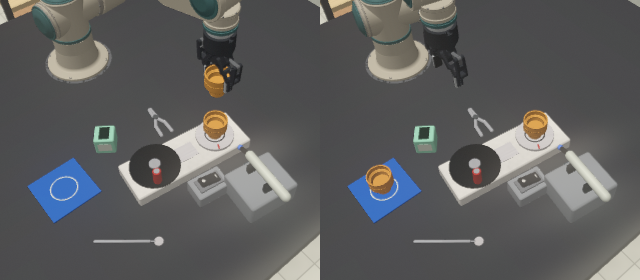

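Two cups (top at 72.6 mm) stand on the mat at crop (380,180). The other two (top at 121.8 mm) are on the turntable at (535,125). Moving the second pair.

```bash
python3 - <<'E'
from chk import *
TT=np.array([.5916,.1195])
print(pick(TT,.055,z_safe=.25))
place(MAT,.042,z_safe=.24); wristcheck(.108,.006)
robot.reach([.45,.1,.30],D)
for c in cupfind(): print(c)
rock()
i,_=robot.get_image("scene"); cv2.imwrite("pics/s6.png",i[:,:,::-1])
E
```

```text
t88.0 w0.0672 p [0.5922 0.1196 0.1029] F [-1.9 -0.3  6.4] g67.7
t89.1 w0.0669 p [0.5912 0.1194 0.2485] F [-0.3 -0.1 -2.1] g67.5
True
t92.4 w0.0672 p [ 0.4404 -0.3026  0.0899] F [-0.5  0.3  4.5] g68.1
contact True dz 0.0019
rim [ 0.4413 -0.3022] 0.0305 zmax [0.0792 0.0922 0.1076]
(array([ 0.4402, -0.3018]), np.float64(0.1083), 2)
scene 61 [-0.18768464  0.06080488]
top 131 [-0.20559725  0.06300901]
```

View pics/s6.png

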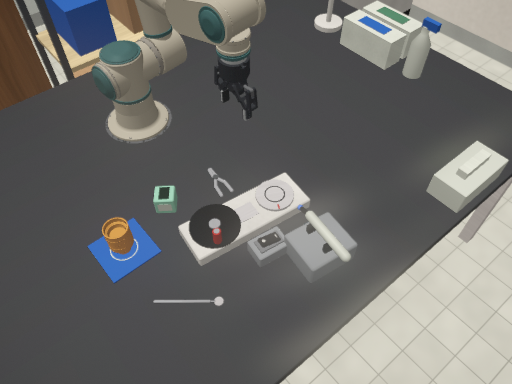

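The four-cup stack (top at 108 mm) stands upright in the mat's ring at pixel (120,237). The rocker is off and the timer, cutters and mirror are where they started.

```bash
python3 -c "
from station import robot
print(robot.hand_in())"
```

```text
the job is handed in; nothing more can be done
None
```

I handed the job in after about 95 s of robot time: the light went on once all four cups were nested on the turntable, the handwheel was turned clockwise to its stop, the light went off, and the four cups now stand nested and upright in the middle of the blue mat; the timer, cutters and mirror were not touched.

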